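Hook a brake return spring onto its anchor pin with a spring puller

ROBOT

A 6-joint arm with a two-finger parallel gripper is mounted at the origin on the work surface; the furniture and walls round the work are solid. World frame = base frame: x ahead of the robot, y to its left, z up, the work surface at z = 0. Lengths are in m, angles in rad, forces in N, time in s.
With the tool pointing down it reaches from about 0.4 to 0.825 m from the base axis. Payload 7 kg.
Tool frame: the origin (TCP) lies at the very end of the fingers, on their centre line; the grasp point (between the pads) lies 19 mm behind it (arm.grip_point_offset is the distance from the TCP to the grasp point, in m); z points along the fingers, y is the line along which they close (so a half turn about z gives the same grasp; the last joint's range is limited). The gripper opens to 88 mm and grips with 3 to 60 N. Pads are 19 mm wide; open, the fingers measure 130 mm over their backs; the gripper's body (78 mm by 193 mm) begins 47 mm behind the grasp point.
Start: joints at [-0.822, 0.359, 0.012, 0, -1.224, -0.288], TCP at [0.3, -0.605, 0.227] pointing down, gripper open.
Joint ranges: [-3.07, 3.07], [-1.43, 2.12], [-1.02, 1.25], [-3.03, 1.67], [-3.05, -0], [-3.03, 3.03]. Speed limits (rad/s): [2.39, 2.39, 3.01, 3.14, 3.14, 3.14].

INTERFACE

Orientations are given as [roll, pitch, yaw] about the fixed x, y, z axes, in that order (R = Rz(yaw) Ry(pitch) Rx(roll)).
In Python, from station import arm, cams gives the robot as it stands.
- The arm moves only by the shell command python3 -m handwheel 'ROWS' [FORCE]. ROWS is JSON, a list that holds one entry, the list of rows, each a list of 7 numbers: the shift along the tool's x, y, z normalised to -1 to 1, where 1 is 0.08 m, then the turn, a rotation vector about the tool's x, y, z normalised to -1 to 1, where 1 is 0.5 rad, then the closure in counts, from 0 (fully open) to 255 (shut). In form: [[[x, y, z, wx, wy, wz, hand], ...]]. A call has 1 to 5 rows; each row is the pose to reach, as a shift and turn from the pose commanded when the call began, along the tool's axes at that moment; what a row does not reach only later rows make up. A row lasts 1/8 s, in which the tool goes at most 62.5 mm and 10.7 degrees, less where a joint would pass 70% of its speed; a pose out of reach is approached as far as the arm can. A call with a number of a shift or a turn outside -1 to 1 is refused whole. A call with a gripper value outside its range is refused whole. The fingers move at their own pace and stop on an object; FORCE is the grip in N (left out, the last holds). Time passes only in rows, so rows that repeat a pose let the fingers close. It gives the time, the measured TCP pose, the force, the opening and the grip force at its end, in the units of the state.
- arm.get_state(): the state, without advancing time (a new reading comes with each control period).
- cams.grab_frame(name): name is "side" or "top" or "wrist"; returns the picture (420x560x3 uint8, blue, green, red); there is no depth.
- cams.camera_info(name): a dict with "camera_matrix" (3x3 intrinsics, pixels), "dist_coeffs" ([k1, k2, p1, p2, k3] as OpenCV has them; the pictures are not rectified), "R" (3x3) and "t" (3): a world point X has camera coordinates R X + t; the wrist camera has in their place "hand_eye" (4x4, takes a point from camera to tool coordinates, whose origin is the TCP and whose axes are the flange's). Camera axes: x right, y down, z forward; pixel columns grow to the right and rows downward; lengths in m; the calibration is good to about 2 mm. A picture is of the moment at which its call begins: read the wrist's pose just before it. camera_info takes no time and is no camera call.
- arm.job_done(): hands the job in; it is judged then, once.
The state is a dict: "t": time; "q": joint angles; "qd": joint speeds; "joint_efforts": joint torques, N m; "eef_pos": TCP position; "ee_rot": TCP orientation; "force": force on the tool from outside, world axes, zero at the start; "moment": the same for the moment, N m; "width": finger opening in m; "gripper_force": force on a finger pad.
Only numpy, scipy, OpenCV 4.12 (cv2) and the standard library are available. Lean on these libraries where they do the work, as an engineer would, in place of code of your own. Each camera call takes 0.05 s, during which the arm holds its last target. There are 200 camera calls.

TASK

Take the yellow-handled spring puller out of its wooden stand, put its prong down into the red eye at the end of the brake return spring, stretch the spring and swing its hook onto the brass anchor pin, from the side where the hook is open, without overloading the spring or letting it snap back. Ease off until the pin carries the spring and the puller carries nothing, draw the prong out only then, and put the puller back upright in its stand. Do not touch the spring with the gripper, and leave the other things on the bench where they are.

Things in the scene. Friction and masses are not known exactly. Their poses are not given: they have to be found in the camera images.
- backing_plate: Round dark steel drum-brake backing plate, 224 mm across, 6 mm thick, fixed flat on the bench; grey shoes with black linings rise to 32 mm. Origin: centre of its underside; own y axis points from the spring's stud (at y = -60 mm) to the anchor pin (about y = +50 mm), both at x = 0. The brass pin belongs to this  8 mm thick, with a 12 mm head 72 to 76 mm above the bench.
- post_nominal (a point): Centre of the brass collar that carries the anchor pin, at spring height, 55 mm above the bench. The pin is an eccentric: it stands 3.5 mm off this point in an unknown direction, different each time and not measured, so where it takes the hook must be felt or seen. It is locked and does not turn under load.
- stud_axis (a point): Axis of the steel stud that holds the spring's fixed end, 55 mm above the bench, 110 mm from post_nominal. The spring swings freely about this upright axis, stays where it is left, and starts swung 0.35 to 0.7 rad away from the pin, to the plate's -x side (counter-clockwise seen from above).
- spring_hook: Red level hook of 4 mm wire on the spring's free end, 55 mm above the bench. Origin: centre of its bend (inner radius 6 mm, outer end y = +10 mm), 83 mm from the stud's axis when slack; own y axis points outward from the stud, z up. The shank runs at x = -8 mm from y = -28 mm; the hook is open on its +x side. Moving it faster than 0.4 m/s counts as snapping back.
- hook_lip (a point): Inner end of the hook's short lip, at x = +8, y = -8 mm in the hook's frame. The hook goes on thus: pull it out until this point has passed the pin (pin's centre 12 to 30 mm inward of the hook's origin), swing it to the plate's +x side until the shank meets the pin, then ease it inward until the bend sits on the pin.
- coil_end (a point): Outer end of the steel coil, 37 mm inward of the hook's origin. The spring resists stretching with 0.25 N per mm: about 6 N when hooked on, 9 to 10.6 N to bring the lip past the pin, depending on the eccentric. It hardly gives up and down. More than 16 N between puller and hook, pulling or pressing, overloads it.
- spring_eye (a point): Centre of the round red pull eye (hole 8.6 mm wide, 4 mm thick, axis vertical) on the hook's outer end, 26 mm outward of the hook's origin, 55 mm above the bench. Its distance from stud_axis is 109 mm when slack and 131 to 138 mm when the hook sits on the pin.
- puller: Spring puller, 115 mm long, about 250 g, loose, upright in the stand. Origin: centre of the handle's top; own z axis points up, away from the prong. Yellow square handle 26 x 26 mm, 60 mm long, sides along own x and y; below it a 12 mm shaft with a 22 mm shoulder, underside 89 mm below the top; then a straight 6 mm prong, 26 mm long, with a round tip.
- puller_stand: Fixed wooden block 80 x 80 x 40 mm with a vertical hole 9 mm wide, 32 mm deep in the centre of its top. Origin: centre of its underside. In it the puller's shoulder rests on the block's top, the puller's origin 129 mm above the block's underside.
- oil_bottle: oil bottle, cream with red cap, 47 mm wide, 124 mm tall, standing loose, a bystander; origin: centre of its underside
- wax_tin: low round tin, white lid, 67 mm wide, 26 mm high, loose, a bystander; origin: centre of its underside
- card_white: white cardboard box, 60 x 70 mm, 75 mm tall, standing loose, a bystander; origin: centre of its underside
- tin_small: dark round tin with a white lid, 41 mm wide, 50 mm tall, loose, a bystander; origin: centre of its underside

How it is judged:
On the way, in this order (a step that is already met when the one before it is completed fails the run):
1. the spring is stretched with the puller's prong in its eye (eye more than 141 mm from the stud, puller carrying more than 6 N) (distance between spring_eye and stud_axis above 0.141 m and contact force between puller and spring_hook above 6 N), for 0.1 s.
2. the hook sits on the anchor pin, which carries the spring, and the puller carries less than 2 N (contact force between spring_hook and backing_plate above 2.5 N and distance between spring_eye and stud_axis between 0.126 and 0.142 m and contact force between puller and spring_hook below 2 N), for 0.2 s.
At the end, for the whole second after the job is handed in: the hook rests on the anchor pin with the pin carrying at least 2.5 N of the spring's pull (eye 126 to 142 mm from the stud's axis); the puller stands upright (within 0.1 rad) and at rest in the stand's hole, shoulder within 5 mm of the block's top, clear of the spring (contact force between spring_hook and backing_plate above 2.5 N and distance between spring_eye and stud_axis between 0.126 and 0.142 m and linear speed of each of spring_hook, puller below 0.02 m/s and contact force between puller and spring_hook below 0.3 N and horizontal distance between puller and puller_stand below 0.008 m and z of puller in the frame of puller_stand below 0.134 m and angle between puller's own z axis and vertical below 0.1 rad); the robot touches nothing.
It fails at once if the spring is overloaded: more than 16 N between puller and hook (contact force between puller and spring_hook above 16 N).
It fails at once if the spring snaps back (hook faster than 0.4 m/s) (linear speed of spring_hook above 0.4 m/s).
It fails at once if the prong is drawn out of the eye of the stretched spring while the puller still carries more than 4 N (distance between spring_eye and stud_axis above 0.122 m and z of puller in the frame of spring_eye between 0.11 and 0.118 m and contact force between puller and spring_hook above 4 N).
It fails at once if the gripper or arm touches the spring's hook (contact force between any of the fingers, the arm and spring_hook above 1 N).
It fails at once if a bystander is moved more than 20 mm (distance of any of oil_bottle, wax_tin, card_white, tin_small from where it was at the start of the episode above 0.02 m).
It also fails if it takes over 64 s, if anything falls off the work surface, if the arm or the gripper's body presses on something with over 40 N, if the wrist force passes 120 N, or if a joint passes its speed limit or range.

## Working session

There is one attempt and no reset: what is moved stays moved. The work goes in short steps, Python scripts to look and compute and a shell command to move; the robot and the scene stay as the last step left them, time stands still between calls to the robot, and variables do not carry over. Pictures are saved under pics/ and viewed, at most 10 in all, crops included, and the job is handed in when it is done.

```bash
mkdir -p pics; ls; python3 - <<'E'
from station import arm,cams
import cv2,json
import numpy as np
s=arm.get_state();print(s)
for n in ["top","side"]:
    im=cams.grab_frame(n);cv2.imwrite(f"pics/{n}0.png",im)
    i=cams.camera_info(n);print(n,{k:np.round(np.array(v),4).tolist() for k,v in i.items() if not isinstance(v,str)})
i=cams.camera_info("wrist");print({k:np.round(np.array(v),4).tolist() for k,v in i.items() if not isinstance(v,str)})
E
```

```text
pics
{'t': 0.0, 'q': array([-8.21880512e-01,  3.59377603e-01,  1.10808577e-02, -3.53669663e-04,
       -1.22410485e+00, -2.88100216e-01]), 'qd': array([-0.00063482,  0.00213972,  0.00171307, -0.00150406,  0.00072598,
        0.00068204]), 'joint_efforts': array([-4.33679752e-04, -5.82718134e+01,  2.93046999e+01,  6.99684441e+00,
        6.78255004e-03, -1.45636864e-04]), 'eef_pos': array([ 0.29992254, -0.60416938,  0.22563763]), 'ee_rot': array([ 3.13995907e+00, -1.37379212e-04, -2.68089738e+00]), 'force': array([-0.04157349, -0.800442  , -0.92502847]), 'moment': array([-0.03717566,  0.0015067 ,  0.00456263]), 'gripper_force': 0.0, 'width': 0.08796609479469729}
top {'camera_matrix': [[413.2125, 0.0, 282.2081], [0.0, 413.2125, 208.6211], [0.0, 0.0, 1.0]], 'dist_coeffs': [-0.1031, 0.0, 0.0, 0.0, 0.0], 'R': [[0.0039, -0.9997, 0.023], [-0.9964, -0.0058, -0.0842], [0.0843, -0.0226, -0.9962]], 't': [0.0139, 0.5941, 1.0179]}
side {'camera_matrix': [[511.5442, 0.0, 279.7923], [0.0, 511.5442, 216.3241], [0.0, 0.0, 1.0]], 'dist_coeffs': [-0.1226, 0.0, 0.0, 0.0, 0.0], 'R': [[0.982, 0.1887, 0.0037], [0.1486, -0.7612, -0.6313], [-0.1163, 0.6205, -0.7756]], 't': [-0.5753, -0.0007, 1.3378]}
{'camera_matrix': [[330.8447, 0.0, 278.5664], [0.0, 330.8447, 212.7486], [0.0, 0.0, 1.0]], 'dist_coeffs': [0.0238, 0.0, 0.0, 0.0, 0.0], 'hand_eye': [[-0.0002, -0.9615, -0.2747, 0.0747], [1.0, -0.0004, 0.0008, -0.0], [-0.0009, -0.2747, 0.9615, -0.1591], [0.0, 0.0, 0.0, 1.0]]}
```

View pics/top0.png

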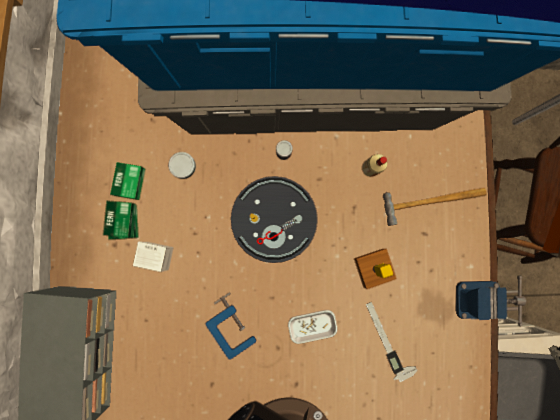

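View pics/side0.png

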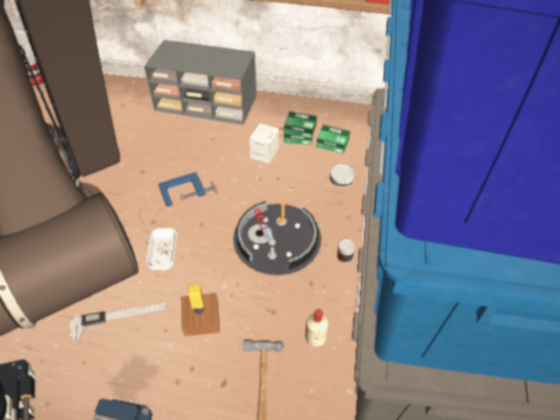

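```bash
cat > h.py <<'E'
import numpy as np,cv2
from scipy.spatial.transform import Rotation as Ro
from station import arm,cams
def cam(n,s=None):
    i=cams.camera_info(n);K=np.array(i["camera_matrix"]);d=np.array(i["dist_coeffs"])
    if n=="wrist":
        H=np.array(i["hand_eye"]);T=np.eye(4);T[:3,:3]=Ro.from_euler("xyz",s["ee_rot"]).as_matrix();T[:3,3]=s["eef_pos"]
        C=np.linalg.inv(T@H);return K,d,C[:3,:3],C[:3,3]
    return K,d,np.array(i["R"]),np.array(i["t"])
def ray(c,p):
    K,d,R,t=c;u=cv2.undistortPoints(np.array([[p]],float),K,d)[0,0]
    return -R.T@t,R.T@np.array([u[0],u[1],1])
def at(c,p,z):
    o,v=ray(c,p);return o+v*(z-o[2])/v[2]
def tri(c1,p1,c2,p2):
    o1,v1=ray(c1,p1);o2,v2=ray(c2,p2);k=np.linalg.lstsq(np.c_[v1,-v2],o2-o1,rcond=None)[0]
    a,b=o1+k[0]*v1,o2+k[1]*v2;return (a+b)/2,np.linalg.norm(a-b)
def pix(c,X):
    K,d,R,t=c;return cv2.projectPoints(np.array(X,float).reshape(-1,3),cv2.Rodrigues(R)[0],t,K,d)[0][:,0]
def tool(s,dw):  # world shift -> row units
    return Ro.from_euler("xyz",s["ee_rot"]).as_matrix().T@np.array(dw)/0.08
E
python3 - <<'E'
from h import *
a=cv2.imread("pics/top0.png");b=cv2.imread("pics/side0.png")
A=cv2.resize(a[170:290,220:410],None,fx=4,fy=4,interpolation=cv2.INTER_CUBIC)
B=cv2.resize(b[190:345,170:330],None,fx=4,fy=4,interpolation=cv2.INTER_CUBIC)
cv2.imwrite("pics/cA.png",A)
cv2.imwrite("pics/cB.png",cv2.resize(B,(600,581)))
for n,im in(("top",a),("side",b)):
    h=cv2.cvtColor(im,cv2.COLOR_BGR2HSV)
    for nm,lo,hi in(("yel",(22,180,120),(32,255,255)),("brass",(12,120,90),(24,255,255)),("red",(0,160,70),(6,255,255))):
        m=cv2.inRange(h,lo,hi);k,_,st,ce=cv2.connectedComponentsWithStats(m)
        print(n,nm,[(st[i].tolist(),ce[i].round(1).tolist()) for i in range(1,k) if st[i,4]>12 and 170<ce[i][0]<410 and 130<ce[i][1]<345])
E
```

```text
top yel [([380, 265, 13, 13, 123], [385.9, 270.6])]
top brass [([50, 37, 441, 383, 80833], [234.8, 236.2]), ([250, 213, 8, 9, 50], [253.2, 217.2]), ([361, 244, 9, 5, 19], [365.6, 246.5]), ([324, 266, 8, 5, 14], [327.6, 267.9]), ([326, 275, 6, 18, 55], [328.1, 281.8]), ([325, 335, 12, 7, 15], [330.3, 338.1]), ([315, 341, 5, 9, 17], [316.8, 344.4])]
top red [([380, 157, 7, 7, 35], [382.7, 159.8]), ([257, 229, 26, 16, 77], [267.4, 237.4])]
side yel []
side brass [([279, 202, 6, 20, 71], [281.8, 212.3]), ([181, 284, 38, 52, 1347], [199.5, 313.6])]
side red [([258, 213, 5, 6, 13], [259.2, 215.5]), ([315, 311, 6, 10, 43], [317.6, 315.4])]
```

View pics/cA.png

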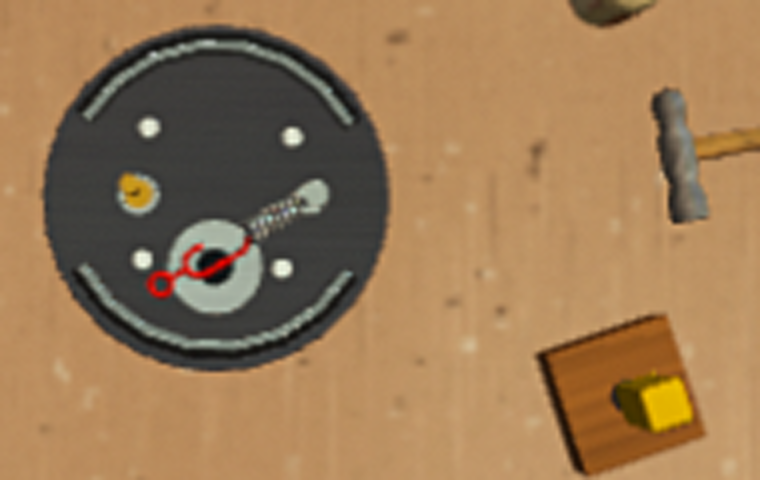

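View pics/cB.png

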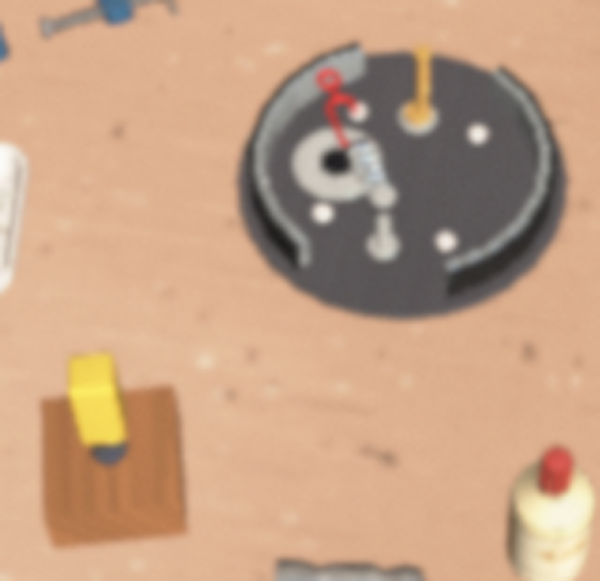

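```bash
python3 - <<'E'
from h import *
T,S=cam("top"),cam("side")
A=lambda x,y:((x+.5)/4-.5+220,(y+.5)/4-.5+170)
B=lambda x,y:((x+.5)/3.75-.5+170,(y+.5)/3.75-.5+190)
for n,a,b,z in(("eye",(161,285),(328,79),.057),("stud",(316,194),(383,193),.062),("head",(129,184),(423,50),.076),("collar",(138,194),(417,118),.01),("handle",(666,404),(92,371),.129),("studbase",(316,195),(384,245),.01)):
    p,e=tri(T,A(*a),S,B(*b));print(n,p.round(4),round(e,4),"top@z",at(T,A(*a),z).round(4),"side@z",at(S,B(*b),z).round(4))
# stand top face corners
C=np.array([at(T,A(*p),.04)[:2] for p in((538,353),(664,315),(706,434),(586,474))]);print(C.round(4),C.mean(0).round(4),[np.linalg.norm(C[i]-C[i-1]).round(4) for i in range(4)])
H=np.array([at(T,A(*p),.129)[:2] for p in((640,384),(682,376),(692,420),(651,431))]);print(H.round(4),H.mean(0).round(4),[np.degrees(np.arctan2(*(H[i]-H[i-1])[::-1])).round(1) for i in range(4)],[np.linalg.norm(H[i]-H[i-1]).round(4) for i in range(4)])
# plate circle centre
print(at(T,A(216,198),.006))
E
```

```text
eye [0.5132 0.0717 0.0554] 0.0016 top@z [0.5124 0.0714 0.057 ] side@z [0.5143 0.0706 0.057 ]
stud [ 0.569  -0.0218  0.0662] 0.0028 top@z [ 0.5679 -0.0224  0.062 ] side@z [ 0.5697 -0.0183  0.062 ]
head [0.5735 0.0908 0.0767] 0.0024 top@z [0.5725 0.0905 0.076 ] side@z [0.5746 0.0917 0.076 ]
collar [0.5711 0.0883 0.0073] 0.0009 top@z [0.5705 0.088  0.01  ] side@z [0.5719 0.0862 0.01  ]
handle [ 0.446  -0.2175  0.1296] 0.0019 top@z [ 0.445 -0.218  0.129] side@z [ 0.4467 -0.2169  0.129 ]
studbase [ 0.5708 -0.0252  0.0145] 0.0011 top@z [ 0.5705 -0.0257  0.01  ] side@z [ 0.5707 -0.022   0.01  ]
[[ 0.471  -0.162 ]
 [ 0.4945 -0.2419]
 [ 0.4204 -0.2678]
 [ 0.3962 -0.1917]] [ 0.4455 -0.2159] [np.float64(0.0805), np.float64(0.0832), np.float64(0.0785), np.float64(0.0799)]
[[ 0.4564 -0.203 ]
 [ 0.4608 -0.2274]
 [ 0.4358 -0.233 ]
 [ 0.4298 -0.2091]] [ 0.4457 -0.2181] [np.float64(13.0), np.float64(-79.7), np.float64(-167.5), np.float64(104.3)] [np.float64(0.0273), np.float64(0.0248), np.float64(0.0256), np.float64(0.0246)]
[0.56847667 0.03822978 0.006     ]
```

```bash
python3 -m handwheel '[[[0,0,0,0,0,0.25,0],[0,0,0,0,0,0.486,0],[0,0,0,0,0,0.486,0]]]' 60
python3 -m handwheel '[[[-0.28,0.43,0,0,0,0,0],[-0.565,0.865,0,0,0,0,0]]]'
python3 -m handwheel '[[[-0.28,0.43,0,0,0,0,0],[-0.565,0.865,0,0,0,0,0]]]' >/dev/null
python3 -m handwheel '[[[-0.28,0.43,0,0,0,0,0],[-0.565,0.865,0,0,0,0,0]]]' >/dev/null
python3 -m handwheel '[[[-0.28,0.43,0,0,0,0,0],[-0.565,0.865,0,0,0,0,0]]]' >/dev/null
python3 -m handwheel '[[[-0.28,0.43,0,0,0,0,0],[-0.565,0.865,0,0,0,0,0],[-0.565,0.865,0,0,0,0,0],[-0.565,0.865,0,0,0,0,0]]]'
python3 - <<'E'
from h import *
s=arm.get_state();print(s["eef_pos"],s["ee_rot"]);cv2.imwrite("pics/w1.png",cams.grab_frame("wrist"))
print(pix(cam("wrist",s),[[.4457,-.2175,.129]]), tool(s,np.array([.4457,-.2175,.074])-s["eef_pos"]))
E
```

```text
t: 0.48
eef_pos: [0.3, -0.6044, 0.2261]
ee_rot: [3.141, -0.0, -2.923]
force: [-0.0, -0.3, -0.5]
width: 0.0877
gripper_force: 0.0
t: 0.72
eef_pos: [0.3292, -0.5265, 0.2259]
ee_rot: [3.141, -0.0, -2.922]
force: [1.3, 0.3, 0.1]
width: 0.0873
gripper_force: 0.0
t: 1.98
eef_pos: [0.4459, -0.2179, 0.2265]
ee_rot: [3.142, -0.0, -2.921]
force: [0.1, -1.4, 0.2]
width: 0.0878
gripper_force: 0.0
[ 0.44593926 -0.21789158  0.22654797] [ 3.14158252e+00 -1.34738211e-04 -2.92128846e+00]
[[279.0737444  214.33574857]] [1.59195996e-03 5.41068178e-03 1.90684987e+00]
```

View pics/w1.png

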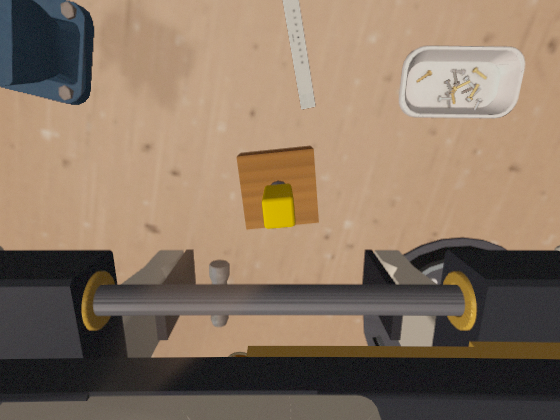

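The handle's top face is centred near (279,213), as predicted at (279,214), and it is square to the fingers. Next I descend and grip.

```bash
python3 -m handwheel '[[[0,0,0.5,0,0,0,0],[0,0,0.953,0,0,0,0]]]' >/dev/null
python3 -m handwheel '[[[0,0,0.5,0,0,0,0],[0,0,0.8,0,0,0,0],[0,0,0.953,0,0,0,0],[0,0,0.953,0,0,0,0]]]'
python3 -m handwheel '[[[0,0,0,0,0,0,200],[0,0,0,0,0,0,255],[0,0,0,0,0,0,255],[0,0,0,0,0,0,255],[0,0,0,0,0,0,255]]]' 60
python3 -m handwheel '[[[0,0,0,0,0,0,255],[0,0,0,0,0,0,255],[0,0,0,0,0,0,255]]]'
```

```text
t: 2.78
eef_pos: [0.4455, -0.2185, 0.0737]
ee_rot: [3.141, -0.001, -2.924]
force: [-0.5, 0.2, 0.5]
width: 0.0878
gripper_force: 0.0
t: 3.4
eef_pos: [0.4461, -0.2179, 0.0742]
ee_rot: [-3.142, 0.0, -2.924]
force: [0.1, -0.4, -0.2]
width: 0.0432
gripper_force: 0.0
t: 3.78
eef_pos: [0.446, -0.2179, 0.074]
ee_rot: [3.142, -0.0, -2.924]
force: [-0.1, 0.6, 0.8]
width: 0.0262
gripper_force: 57.8
```

```bash
python3 -m handwheel '[[[0,0,-0.15,0,0,0,255],[0,0,-0.4,0,0,0,255],[0,0,-0.8,0,0,0,255]]]'
python3 -m handwheel '[[[0,0,-0.45,0,0,0,255],[0,0,-0.45,0,0,0,255]]]'
python3 -m handwheel '[[[-0.1,0.2,0,0,0,0,255],[-0.25,0.5,0,0,0,0,255],[-0.4,0.837,0,0,0,0,255]]]' >/dev/null
python3 -m handwheel '[[[-0.2,0.42,0,0,0,0,255],[-0.4,0.837,0,0,0,0,255]]]'  >/dev/null
python3 -m handwheel '[[[-0.2,0.42,0,0,0,0,255],[-0.4,0.837,0,0,0,0,255]]]'  >/dev/null
python3 -m handwheel '[[[-0.2,0.42,0,0,0,0,255],[-0.3,0.7,0,0,0,0,255],[-0.4,0.837,0,0,0,0,255],[-0.4,0.837,0,0,0,0,255],[-0.4,0.837,0,0,0,0,255]]]'
python3 - <<'E'
from h import *
s=arm.get_state();print(s["eef_pos"],s["ee_rot"],s["width"]);im=cams.grab_frame("wrist");cv2.imwrite("pics/w2.png",im)
c=cam("wrist",s);p=s["eef_pos"]
print("tip",pix(c,[[p[0],p[1],p[2]-.060]]),"eye",pix(c,[[.5132,.0717,.055]]),"pin",pix(c,[[.5735,.0908,.076]]))
E
```

```text
t: 4.15
eef_pos: [0.445, -0.2178, 0.1384]
ee_rot: [3.141, -0.002, -2.924]
force: [-0.3, -0.6, -1.6]
width: 0.0262
gripper_force: 57.8
t: 4.4
eef_pos: [0.4476, -0.2183, 0.1774]
ee_rot: [-3.139, 0.005, -2.923]
force: [-0.1, -0.4, -2.7]
width: 0.0265
gripper_force: 57.8
t: 5.9
eef_pos: [0.5127, 0.0706, 0.1737]
ee_rot: [-3.141, -0.001, -2.924]
force: [0.3, 0.3, -3.0]
width: 0.0261
gripper_force: 57.8
[0.51269194 0.07058401 0.17371552] [-3.14140742e+00 -1.01302505e-03 -2.92421767e+00] 0.026120791088394445
tip [[278.58096377 229.60511163]] eye [[279.67896758 208.64042977]] pin [[286.27604988 285.72049928]]
```

View pics/w2.png

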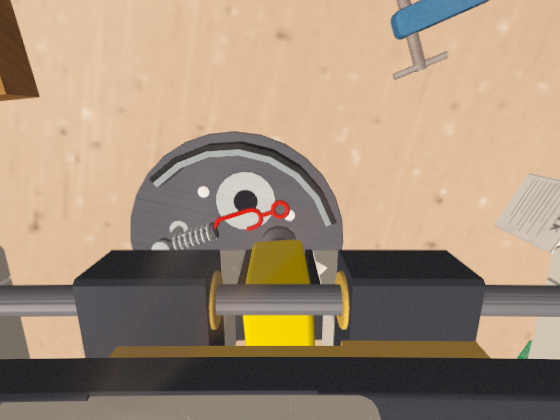

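```bash
python3 - <<'E'
from h import *
im=cv2.imread("pics/w2.png")
c=im[195:255,240:320]
c=cv2.resize(c,None,fx=9,fy=9,interpolation=cv2.INTER_CUBIC);c=np.clip(c.astype(float)*2.2,0,255).astype(np.uint8)
cv2.imwrite("pics/w2c.png",c)
h=cv2.cvtColor(im,cv2.COLOR_BGR2HSV)
m=cv2.inRange(h,(0,140,60),(8,255,255))|cv2.inRange(h,(172,140,60),(180,255,255))
ys,xs=np.nonzero(m[195:225,265:295]);print(xs.min()+265,xs.max()+265,ys.min()+195,ys.max()+195)
k=xs>5;print((xs[k].min()+xs[k].max())/2+265)
print("\n".join("".join(".#"[v>0] for v in r) for r in m[200:222,262:295]))
E
```

```text
265 289 200 218
280.0Traceback (most recent call last):
  File "<stdin>", line 10, in <module>
  File "<stdin>", line 10, in <genexpr>
  File "<stdin>", line 10, in <genexpr>
TypeError: string indices must be integers, not 'numpy.bool'
```

View pics/w2c.png

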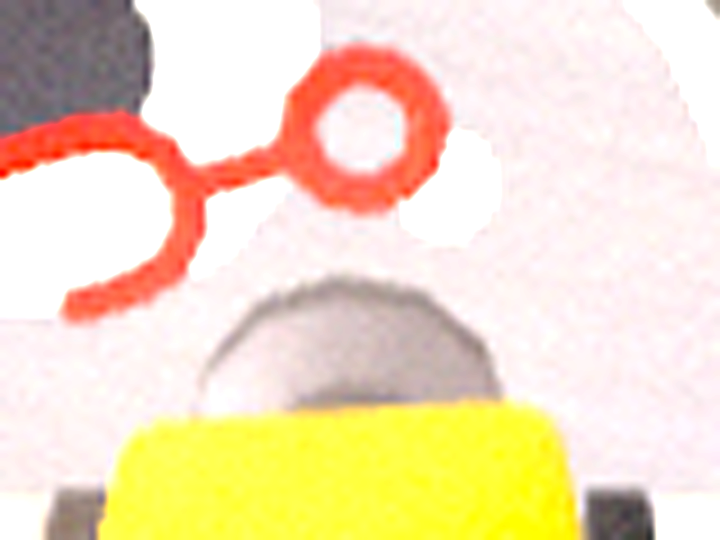

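```bash
python3 - <<'E'
from h import *
s=dict(eef_pos=np.array([0.51269194,0.07058401,0.17371552]),ee_rot=np.array([-3.14140742e+00,-1.01302505e-03,-2.92421767e+00]))
c=cam("wrist",s);p=s["eef_pos"];R=Ro.from_euler("xyz",s["ee_rot"]).as_matrix()
for r in(0.011,):
  for z in(.030,.034): print(z,pix(c,[p+R@[r*np.cos(a),r*np.sin(a),z] for a in (0,)]))
for px in((280.2,209.0),(279.8,209.0)):
  e=at(c,px,.056);print(e,np.linalg.norm(e[:2]-[.5695,-.0225]))
  print(R.T@(e-p)*1000)
E
```

```text
0.03 [[278.59031272 228.31692383]]
0.034 [[278.58616633 226.23361919]]
[0.51315424 0.07214898 0.056     ] 0.1101511425335064
[ -0.90818328   1.45024436 117.71439377]
[0.51322897 0.07181023 0.056     ] 0.10982189631077238
[ -0.90809404   1.10335063 117.71445812]
```

The wrist view puts the eye at (280.2,209.0), i.e. (0.5132, 0.0720) and 110 mm from the stud, and the shoulder lies on its predicted axis. I'll correct by about 1 mm and lower.

```bash
python3 -m handwheel '[[[-0.014,0.016,0.2,0,0,0,255],[-0.014,0.016,0.45,0,0,0,255],[-0.014,0.016,0.63,0,0,0,255],[-0.014,0.016,0.63,0,0,0,255],[-0.014,0.016,0.63,0,0,0,255]]]'
python3 -m handwheel '[[[0,0,0.03,0,0,0,255],[0,0,0.05,0,0,0,255],[0,0,0.05,0,0,0,255]]]'
python3 -m handwheel '[[[0,0,0.012,0,0,0,255],[0,0,0.025,0,0,0,255],[0,0,0.025,0,0,0,255]]]'

```

```text
t: 6.58
eef_pos: [0.5143, 0.0727, 0.124]
ee_rot: [-3.141, 0.0, -2.924]
force: [0.4, 0.4, -1.8]
width: 0.0263
gripper_force: 57.8
t: 6.95
eef_pos: [0.5139, 0.0727, 0.1198]
ee_rot: [3.142, 0.0, -2.924]
force: [0.2, -0.9, -2.7]
width: 0.0261
gripper_force: 57.8
t: 7.32
eef_pos: [0.5139, 0.0727, 0.1176]
ee_rot: [-3.142, -0.0, -2.924]
force: [-0.3, -0.0, -3.0]
width: 0.0264
gripper_force: 57.8
```

```bash
python3 -m handwheel '[[[0.008,-0.007,0,0,0,0,255],[0.008,-0.007,0.012,0,0,0,255],[0.008,-0.007,0.012,0,0,0,255]]]'
python3 -m handwheel '[[[0,0,0.008,0,0,0,255],[0,0,0.015,0,0,0,255],[0,0,0.015,0,0,0,255]]]'|grep -E "eef|force:"
python3 -m handwheel '[[[0,0,0.008,0,0,0,255],[0,0,0.015,0,0,0,255],[0,0,0.015,0,0,0,255]]]'|grep -E "eef|force:"

```

```text
t: 7.7
eef_pos: [0.5134, 0.072, 0.1166]
ee_rot: [-3.142, -0.0, -2.924]
force: [-0.3, 1.0, -3.1]
width: 0.0267
gripper_force: 57.8
eef_pos: [0.5134, 0.072, 0.1155]
force: [0.5, -0.5, -3.3]
gripper_force: 57.8
eef_pos: [0.5134, 0.072, 0.1143]
force: [0.3, -0.1, -2.8]
gripper_force: 57.8
```

```bash
python3 -m handwheel '[[[0,0,0.008,0,0,0,255],[0,0,0.015,0,0,0,255],[0,0,0.015,0,0,0,255]]]'|grep -E "eef|force:"
python3 -m handwheel '[[[0,0,0.01,0,0,0,255],[0,0,0.02,0,0,0,255],[0,0,0.02,0,0,0,255]]]'|grep -E "eef|force:"
python3 -m handwheel '[[[0,0,0.01,0,0,0,255],[0,0,0.02,0,0,0,255],[0,0,0.02,0,0,0,255]]]'|grep -E "eef|force:"

```

```text
eef_pos: [0.5134, 0.072, 0.1131]
force: [0.5, -0.1, -2.4]
gripper_force: 57.8
eef_pos: [0.5134, 0.072, 0.1114]
force: [0.1, 1.1, -2.5]
gripper_force: 57.8
eef_pos: [0.5134, 0.0721, 0.1098]
force: [-0.5, 0.6, -2.4]
gripper_force: 57.8
```

```bash
python3 -m handwheel '[[[0,0,0.04,0,0,0,255],[0,0,0.075,0,0,0,255],[0,0,0.075,0,0,0,255]]]'|grep -E "eef|force:"
python3 -m handwheel '[[[0,0,0.04,0,0,0,255],[0,0,0.07,0,0,0,255],[0,0,0.07,0,0,0,255],[0,0,0.07,0,0,0,255]]]'|grep -E "eef|force:"
python3 - <<'E'
from h import *
s=arm.get_state();a=cams.grab_frame("wrist");b=cams.grab_frame("side")
cv2.imwrite("pics/w3.png",a)
A=cv2.resize(a[120:290,180:400],(660,510),interpolation=cv2.INTER_CUBIC);cv2.imwrite("pics/w3c.png",A)
E
```

```text
eef_pos: [0.5132, 0.072, 0.1036]
force: [0.2, -0.4, -2.7]
gripper_force: 57.8
eef_pos: [0.5135, 0.072, 0.0984]
force: [0.0, 0.7, -3.0]
gripper_force: 57.8
```

View pics/w3c.png

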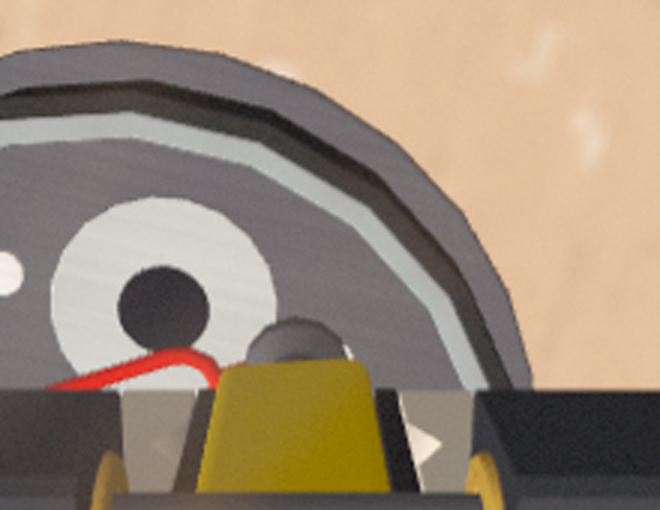

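```bash
python3 -m handwheel '[[[0.02,0.06,0,0,0,0,255],[0.039,0.119,0,0,0,0,255],[0.058,0.178,0,0,0,0,255],[0.078,0.237,0,0,0,0,255],[0.078,0.237,0,0,0,0,255]]]'|grep -E "eef|rot|force:"

```

```text
eef_pos: [0.5032, 0.0894, 0.0985]
ee_rot: [-3.141, 0.0, -2.923]
force: [2.3, -3.0, -3.1]
gripper_force: 57.8
```

```bash
python3 -m handwheel '[[[0.027,0.08,0,0,0,0,255],[0.053,0.16,0,0,0,0,255],[0.079,0.24,0,0,0,0,255],[0.105,0.32,0,0,0,0,255],[0.105,0.32,0,0,0,0,255]]]'|grep -E "eef|rot|force:"
python3 -m handwheel '[[[0,0,0,0,0,0,255],[0,0,0,0,0,0,255]]]'|grep -E "eef|rot|force:|wid"

```

```text
eef_pos: [0.4898, 0.1116, 0.0985]
ee_rot: [-3.14, 0.0, -2.923]
force: [6.2, -9.3, -2.1]
gripper_force: 59.6
eef_pos: [0.49, 0.1113, 0.0985]
ee_rot: [-3.14, -0.0, -2.923]
force: [6.2, -9.3, -3.0]
width: 0.026
gripper_force: 59.6
```

```bash
cat > arc.py <<'E'
import sys;from h import *
S=np.array([.5697,-.023]);s=arm.get_state();p=s["eef_pos"]
d=p[:2]-S;r0=np.hypot(*d);t0=np.arctan2(d[0],d[1]);print("r,theta",r0,t0)
f=s["force"];u=d/r0;print("radial,tangential(+x) force",f[:2]@u,f[:2]@[u[1],-u[0]],"fz",f[2])
t1,r1,n=float(sys.argv[1]),float(sys.argv[2]),int(sys.argv[3])
for i in range(1,n+1):
    t=t0+(t1-t0)*i/n;r=r0+(r1-r0)*i/n
    w=S+r*np.array([np.sin(t),np.cos(t)])-p[:2];print(tool(s,[w[0],w[1],0])[:2].round(3))
E
python3 arc.py -0.1 0.1565 10
```

```text
r,theta 0.15616687696852716 -0.535930786713953
radial,tangential(+x) force -11.19765339893796 0.6136266409542485 fz -2.9681246119360236
[-0.081  0.025]
[-0.164  0.047]
[-0.247  0.065]
[-0.331  0.079]
[-0.415  0.09 ]
[-0.5    0.097]
[-0.585  0.1  ]
[-0.67  0.1 ]
[-0.756  0.096]
[-0.841  0.088]
```

```bash
python3 -m handwheel '[[[-0.081,0.025,0,0,0,0,255],[-0.164,0.047,0,0,0,0,255],[-0.247,0.065,0,0,0,0,255],[-0.331,0.079,0,0,0,0,255],[-0.415,0.09,0,0,0,0,255]]]'|grep -E "eef|force:"
python3 -m handwheel '[[[-0.085,0.007,0,0,0,0,255],[-0.17,0.01,0,0,0,0,255],[-0.255,0.01,0,0,0,0,255],[-0.341,0.006,0,0,0,0,255],[-0.426,-0.002,0,0,0,0,255]]]'|grep -E "eef|force:"
python3 -m handwheel '[[[0,0,0,0,0,0,255],[0,0,0,0,0,0,255]]]'|grep -E "eef|force:"
python3 arc.py 0.0 0.1575 5
```

```text
eef_pos: [0.5201, 0.1249, 0.0981]
force: [3.8, -10.6, -1.9]
gripper_force: 59.6
eef_pos: [0.5526, 0.1315, 0.0978]
force: [1.3, -9.6, -2.0]
gripper_force: 59.6
eef_pos: [0.5525, 0.1314, 0.0977]
force: [1.5, -10.7, -1.4]
gripper_force: 59.6
r,theta 0.15538174017054307 -0.11123042595663736
radial,tangential(+x) force -10.849806982435386 0.2998698102371552 fz -1.3813369323597984
[-0.044  0.   ]
[-0.087 -0.001]
[-0.131 -0.002]
[-0.175 -0.005]
[-0.219 -0.009]
```

```bash
python3 -m handwheel '[[[-0.03,0.02,0,0,0,0,255],[-0.06,0.04,0,0,0,0,255],[-0.09,0.042,0,0,0,0,255],[-0.131,0.04,0,0,0,0,255],[-0.131,0.04,0,0,0,0,255]]]'|grep -E "eef|force:"; python3 arc.py 0.0 0.159 1
python3 -m handwheel '[[[-0.025,0,0,0,0,0,255],[-0.05,0,0,0,0,0,255],[-0.05,0,0,0,0,0,255],[-0.05,0,0,0,0,0,255]]]'|grep -E "eef|force:";python3 arc.py 0.0 0.159 1

```

```text
eef_pos: [0.5618, 0.1364, 0.0976]
force: [0.7, -11.5, -1.3]
gripper_force: 59.6
r,theta 0.15964773168593424 -0.04979212680744397
radial,tangential(+x) force -11.558326330797225 0.11639666272071622 fz -1.3018166191501084
[-0.096 -0.027]
eef_pos: [0.5654, 0.1372, 0.0975]
force: [1.1, -12.7, -0.3]
gripper_force: 59.6
r,theta 0.16022035787509709 -0.027048677031147002
radial,tangential(+x) force -12.740696949646631 0.7589882017965506 fz -0.31281294659374803
[-0.05  -0.026]
```

```bash
for i in 1; do
python3 -m handwheel '[[[-0.024,-0.006,0,0,0,0,255],[-0.024,-0.006,0,0,0,0,255],[-0.024,-0.006,0,0,0,0,255]]]'|grep -E "eef|force:"
python3 -m handwheel '[[[-0.024,-0.006,0,0,0,0,255],[-0.024,-0.006,0,0,0,0,255],[-0.024,-0.006,0,0,0,0,255]]]'|grep -E "eef|force:"
python3 -m handwheel '[[[-0.024,-0.006,0,0,0,0,255],[-0.024,-0.006,0,0,0,0,255],[-0.024,-0.006,0,0,0,0,255]]]'|grep -E "eef|force:"
done; python3 arc.py 0.0 0.159 1
```

```text
eef_pos: [0.5673, 0.1371, 0.0975]
force: [0.3, -11.5, -1.9]
gripper_force: 59.6
eef_pos: [0.5692, 0.137, 0.0975]
force: [0.0, -11.6, -1.7]
gripper_force: 59.6
eef_pos: [0.5712, 0.1369, 0.0975]
force: [0.4, -11.7, -0.4]
gripper_force: 59.6
r,theta 0.15993261072295537 0.009111487787941392
radial,tangential(+x) force -11.689986639885667 0.5322442189033827 fz -0.41805423510970896
[ 0.02  -0.007]
```

```bash

python3 -m handwheel '[[[-0.024,-0.006,0,0,0,0,255],[-0.024,-0.006,0,0,0,0,255],[-0.024,-0.006,0,0,0,0,255]]]'|grep -E "eef|force:"
python3 -m handwheel '[[[-0.012,-0.003,0,0,0,0,255],[-0.012,-0.003,0,0,0,0,255],[-0.012,-0.003,0,0,0,0,255]]]'|grep -E "eef|force:"
python3 - <<'E'
from h import *
s=arm.get_state();a=cams.grab_frame("top");b=cams.grab_frame("side")
A=cv2.resize(a[190:250,225:315],(540,360),interpolation=cv2.INTER_CUBIC);B=cv2.resize(b[185:275,225:300],(500,600),interpolation=cv2.INTER_CUBIC)
C=np.zeros((600,800,3),np.uint8);C[:300,:450]=cv2.resize(A,(450,300));C[:420,450:800]=cv2.resize(B,(350,420))
cv2.imwrite("pics/m1.png",C)
E
```

```text
eef_pos: [0.5731, 0.1369, 0.0975]
force: [-0.2, -11.0, -1.2]
gripper_force: 59.6
eef_pos: [0.5741, 0.1368, 0.0975]
force: [0.4, -12.4, -1.3]
gripper_force: 59.6
```

View pics/m1.png

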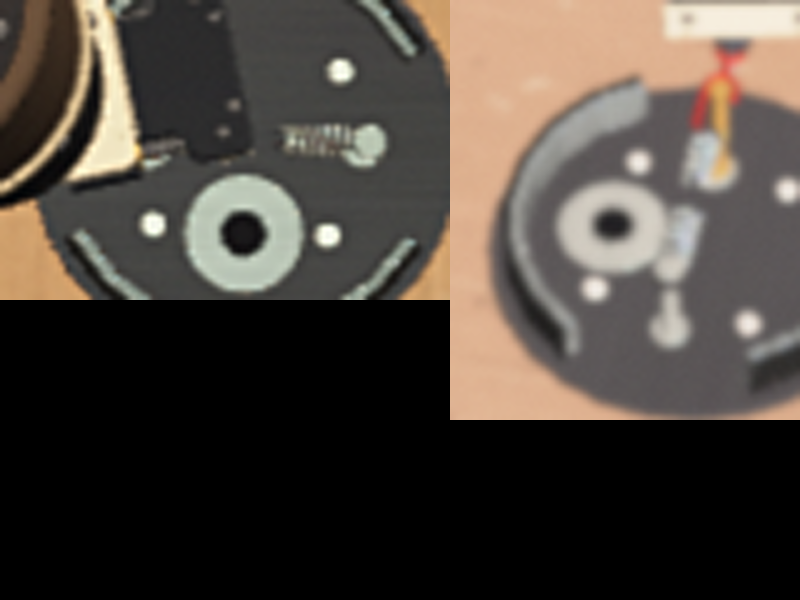

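```bash

python3 -m handwheel '[[[-0.012,-0.003,0,0,0,0,255],[-0.012,-0.003,0,0,0,0,255],[-0.012,-0.003,0,0,0,0,255]]]'|grep -E "eef|force:"
python3 -m handwheel '[[[-0.012,-0.003,0,0,0,0,255],[-0.012,-0.003,0,0,0,0,255],[-0.012,-0.003,0,0,0,0,255],[-0.012,-0.003,0,0,0,0,255]]]'|grep -E "eef|force:"
python3 -m handwheel '[[[0,0,0,0,0,0,255]]]'|grep -E "eef|force:"

```

```text
eef_pos: [0.575, 0.1368, 0.0974]
force: [-1.1, -12.0, -1.0]
gripper_force: 59.6
eef_pos: [0.576, 0.1368, 0.0975]
force: [-0.3, -11.4, -1.7]
gripper_force: 59.6
eef_pos: [0.576, 0.1368, 0.0974]
force: [-1.2, -11.5, -1.8]
gripper_force: 59.6
```

```bash

python3 -m handwheel '[[[-0.012,-0.003,0,0,0,0,255],[-0.012,-0.003,0,0,0,0,255],[-0.012,-0.003,0,0,0,0,255]]]'|grep -E "eef|force:"
python3 -m handwheel '[[[-0.012,-0.003,0,0,0,0,255],[-0.012,-0.003,0,0,0,0,255],[-0.012,-0.003,0,0,0,0,255]]]'|grep -E "eef|force:"
python3 -m handwheel '[[[0,0,0,0,0,0,255]]]'|grep -E "eef|force:"

```

```text
eef_pos: [0.5769, 0.1367, 0.0974]
force: [-0.2, -11.9, -0.1]
gripper_force: 59.6
eef_pos: [0.5779, 0.1367, 0.0974]
force: [-0.9, -12.0, -0.7]
gripper_force: 59.6
eef_pos: [0.5779, 0.1367, 0.0974]
force: [-0.8, -11.5, -0.7]
gripper_force: 59.6
```

```bash

python3 -m handwheel '[[[-0.012,-0.003,0,0,0,0,255],[-0.012,-0.003,0,0,0,0,255],[-0.012,-0.003,0,0,0,0,255]]]'|grep -E "eef|force:"
python3 -m handwheel '[[[0,0,0,0,0,0,255]]]'|grep -E "force:"
python3 -m handwheel '[[[-0.012,-0.003,0,0,0,0,255],[-0.012,-0.003,0,0,0,0,255],[-0.012,-0.003,0,0,0,0,255]]]'|grep -E "eef|force:"
python3 -m handwheel '[[[0,0,0,0,0,0,255]]]'|grep -E "force:"

```

```text
eef_pos: [0.5789, 0.1366, 0.0974]
force: [-1.1, -11.0, -1.1]
gripper_force: 59.6
force: [-0.9, -12.4, -1.5]
gripper_force: 59.6
eef_pos: [0.5798, 0.1366, 0.0974]
force: [-0.1, -11.4, -1.6]
gripper_force: 59.6
force: [-0.8, -11.2, -0.1]
gripper_force: 59.6
```

```bash

python3 -m handwheel '[[[-0.012,-0.003,0,0,0,0,255],[-0.012,-0.003,0,0,0,0,255],[-0.012,-0.003,0,0,0,0,255]]]'|grep -E "eef|force:"
python3 -m handwheel '[[[0,0,0,0,0,0,255]]]'|grep -E "force:"
python3 -m handwheel '[[[-0.012,-0.003,0,0,0,0,255],[-0.012,-0.003,0,0,0,0,255],[-0.012,-0.003,0,0,0,0,255]]]'|grep -E "eef|force:"
python3 -m handwheel '[[[0,0,0,0,0,0,255]]]'|grep -E "force:"
python3 - <<'E'
from h import *
b=cams.grab_frame("side");cv2.imwrite("pics/s2.png",b)
c=cam("side");print(pix(c,[[.5735,.0908,.055],[.5735,.0908,.074],[.5711,.0883,.01]]))
h=cv2.cvtColor(b,cv2.COLOR_BGR2HSV)
m=cv2.inRange(h,(0,110,60),(7,255,255))|cv2.inRange(h,(170,110,60),(180,255,255))
g=cv2.inRange(h,(11,120,90),(25,255,255))
for y in range(190,226): print(y,"".join("R" if m[y,x] else "B" if g[y,x] else "." for x in range(265,305)))
E
```

```text
eef_pos: [0.5808, 0.1366, 0.0974]
force: [-0.4, -11.4, -0.2]
gripper_force: 59.6
force: [-1.2, -11.6, -1.5]
gripper_force: 59.6
eef_pos: [0.5813, 0.1365, 0.0973]
force: [-2.0, -11.7, -0.6]
gripper_force: 59.6
force: [-2.5, -10.9, -0.9]
gripper_force: 59.6
[[281.88718074 208.62155286]
 [281.93951869 203.70210635]
 [280.6721434  220.43941412]]
190 ........................................
191 ........................................
192 ........................................
193 ........................................
194 ........................................
195 ........................................
196 ....................RR..................
197 ....................RRRRRR..............
198 ....................RRRRRR..............
199 ....................RRRR................
200 ....................RRR.................
201 ..................B.RRR.................
202 .................BB.RRRR................
203 ................BBBBB.RR................
204 ................BBBB..RRR...............
205 ................BBBB..RRR...............
206 ................BBB...RR........
[... 163 characters left out ...]
RBBB.....................
211 .............RRRBBB.....................
212 ........................................
213 ........................................
214 ........................................
215 ........................................
216 ........................................
217 ........................................
218 ........................................
219 ........................................
220 ........................................
221 ........................................
222 ........................................
223 ........................................
224 ........................................
225 ........................................
```

Contact is felt: Fx is -2.5 N, and the image shows the shank beside the pin. I'll back off 2.8 mm sideways and ease inward.

```bash

python3 -m handwheel '[[[0.017,0.004,0,0,0,0,255],[0.034,0.008,0,0,0,0,255],[0.034,0.008,0,0,0,0,255]]]'|grep -E "eef|force:"
python3 -m handwheel '[[[0.01,-0.036,0,0,0,0,255],[0.021,-0.072,0,0,0,0,255],[0.021,-0.072,0,0,0,0,255]]]'|grep -E "eef|force:"
python3 -m handwheel '[[[0.01,-0.036,0,0,0,0,255],[0.021,-0.072,0,0,0,0,255],[0.021,-0.072,0,0,0,0,255]]]'|grep -E "eef|force:"
python3 -m handwheel '[[[0.007,-0.024,0,0,0,0,255],[0.007,-0.024,0,0,0,0,255],[0.007,-0.024,0,0,0,0,255]]]'|grep -E "eef|force:"

```

```text
eef_pos: [0.5789, 0.1366, 0.0974]
force: [-0.3, -12.5, -1.4]
gripper_force: 59.6
eef_pos: [0.5788, 0.1308, 0.0975]
force: [-0.7, -9.9, -2.2]
gripper_force: 59.6
eef_pos: [0.5787, 0.1253, 0.0976]
force: [-0.3, -9.5, -1.2]
gripper_force: 59.6
eef_pos: [0.5786, 0.1236, 0.0977]
force: [-0.4, -9.0, -1.4]
gripper_force: 59.6
```

```bash

python3 -m handwheel '[[[0.012,-0.024,0,0,0,0,255],[0.012,-0.024,0,0,0,0,255],[0.012,-0.024,0,0,0,0,255]]]'|grep -E "eef|force:"
python3 -m handwheel '[[[0.012,-0.024,0,0,0,0,255],[0.012,-0.024,0,0,0,0,255],[0.012,-0.024,0,0,0,0,255]]]'|grep -E "eef|force:"
python3 -m handwheel '[[[0.01,-0.024,0,0,0,0,255],[0.01,-0.024,0,0,0,0,255],[0.01,-0.024,0,0,0,0,255]]]'|grep -E "eef|force:"

```

```text
eef_pos: [0.5782, 0.1217, 0.0977]
force: [-0.4, -7.5, -1.0]
gripper_force: 59.6
eef_pos: [0.5777, 0.1198, 0.0977]
force: [-1.4, -7.6, -1.9]
gripper_force: 59.6
eef_pos: [0.5775, 0.1179, 0.0978]
force: [-0.2, -6.9, -2.4]
gripper_force: 59.6
```

```bash

python3 -m handwheel '[[[0.003,-0.012,0,0,0,0,255],[0.003,-0.012,0,0,0,0,255],[0.003,-0.012,0,0,0,0,255]]]'|grep -E "eef|force:"
python3 -m handwheel '[[[0.003,-0.012,0,0,0,0,255],[0.003,-0.012,0,0,0,0,255],[0.003,-0.012,0,0,0,0,255]]]'|grep -E "eef|force:"
python3 -m handwheel '[[[0.003,-0.012,0,0,0,0,255],[0.003,-0.012,0,0,0,0,255],[0.003,-0.012,0,0,0,0,255]]]'|grep -E "eef|force:"
python3 -m handwheel '[[[0,0,0,0,0,0,255]]]'|grep -E "force:"

```

```text
eef_pos: [0.5775, 0.1171, 0.0978]
force: [-0.4, -6.3, -1.6]
gripper_force: 59.6
eef_pos: [0.5777, 0.1168, 0.0978]
force: [-2.1, -6.5, -1.7]
gripper_force: 59.6
eef_pos: [0.5781, 0.1164, 0.0979]
force: [-2.6, -2.8, -2.7]
gripper_force: 59.6
force: [-3.6, -2.8, -3.7]
gripper_force: 59.6
```

```bash

python3 -m handwheel '[[[0.012,0.003,0,0,0,0,255],[0.012,0.003,0,0,0,0,255],[0.012,0.003,0,0,0,0,255]]]'|grep -E "eef|force:"
python3 -m handwheel '[[[0.012,0.003,0,0,0,0,255],[0.012,0.003,0,0,0,0,255],[0.012,0.003,0,0,0,0,255]]]'|grep -E "eef|force:"
python3 -m handwheel '[[[0,0,0,0,0,0,255]]]'|grep -E "force:"

```

```text
eef_pos: [0.5779, 0.1165, 0.0983]
force: [-1.4, -4.8, -3.6]
gripper_force: 59.6
eef_pos: [0.5771, 0.1166, 0.0985]
force: [0.3, -3.6, -2.6]
gripper_force: 59.6
force: [0.0, -4.5, -3.1]
gripper_force: 59.6
```

```bash

python3 -m handwheel '[[[0.004,-0.012,0,0,0,0,255],[0.004,-0.012,0,0,0,0,255],[0.004,-0.012,0,0,0,0,255]]]'|grep -E "eef|force:"
python3 -m handwheel '[[[0.004,-0.012,0,0,0,0,255],[0.004,-0.012,0,0,0,0,255],[0.004,-0.012,0,0,0,0,255]]]'|grep -E "eef|force:"
python3 -m handwheel '[[[0,0,0,0,0,0,255]]]'|grep -E "force:"

```

```text
eef_pos: [0.577, 0.116, 0.0985]
force: [0.2, -0.6, -2.4]
gripper_force: 59.6
eef_pos: [0.5766, 0.1147, 0.0984]
force: [0.6, -0.3, -3.2]
gripper_force: 59.6
force: [-0.4, 1.2, -2.9]
gripper_force: 59.6
```

The puller carries about 0 N and sits mid-clearance in the eye. I'll hold, then draw out vertically.

```bash

python3 -m handwheel '[[[0,0,0,0,0,0,255],[0,0,0,0,0,0,255],[0,0,-0.02,0,0,0,255],[0,0,-0.04,0,0,0,255],[0,0,-0.06,0,0,0,255]]]'|grep -E "eef|force:"
python3 -m handwheel '[[[0,0,0,0,0,0,255]]]'|grep -E "force:"
python3 -m handwheel '[[[0,0,-0.03,0,0,0,255],[0,0,-0.06,0,0,0,255],[0,0,-0.09,0,0,0,255],[0,0,-0.12,0,0,0,255]]]'|grep -E "eef|force:"

```

```text
eef_pos: [0.5766, 0.1145, 0.1033]
force: [0.3, -0.5, -2.6]
gripper_force: 59.6
force: [0.0, 0.9, -2.5]
gripper_force: 59.6
eef_pos: [0.5766, 0.1146, 0.113]
force: [0.2, -0.8, -3.2]
gripper_force: 59.6
```

```bash

python3 -m handwheel '[[[0,0,-0.05,0,0,0,255],[0,0,-0.12,0,0,0,255],[0,0,-0.3,0,0,0,255],[0,0,-0.55,0,0,0,255],[0,0,-0.8,0,0,0,255]]]'|grep -E "eef|force:"
python3 -m handwheel '[[[0,0,0,0,0,0,255],[0,0,0,0,0,0,255]]]'|grep -E "eef|rot|force:"
python3 - <<'E'
from h import *
s=arm.get_state();cv2.imwrite("pics/w4.png",cams.grab_frame("wrist"));b=cams.grab_frame("side")
h=cv2.cvtColor(b,cv2.COLOR_BGR2HSV)
m=cv2.inRange(h,(0,110,60),(7,255,255))|cv2.inRange(h,(170,110,60),(180,255,255))
g=cv2.inRange(h,(11,120,90),(25,255,255))
for y in range(192,218): print(y,"".join("R" if m[y,x] else "B" if g[y,x] else "." for x in range(265,305)))
print(s["eef_pos"],s["ee_rot"],tool(s,np.array([.4460,-.2179,s["eef_pos"][2]])-s["eef_pos"]))
E
```

```text
eef_pos: [0.5767, 0.1146, 0.1783]
force: [-0.3, 0.1, -2.0]
gripper_force: 59.6
eef_pos: [0.5762, 0.1145, 0.1764]
ee_rot: [3.141, -0.0, -2.924]
force: [-0.3, 0.7, -2.4]
gripper_force: 59.6
192 ........................................
193 ........................................
194 ........................................
195 ........................................
196 ........................................
197 ........................................
198 ........................................
199 ...................RR...................
200 ..................RRRRR.................
201 ....................RRR.................
202 ................BBBB.RR.................
203 ................BBBB.RR.................
204 ................BBBB.RR.................
205 ................BBBB....................
206 ................BBBB....................
207 ..............RRBBBBR...................
208 .............RRRBBBBRR..................
209 .............RRRBBBBRR..................
210 .............RRRBBBBRR..................
211 ............RRR.BBBBRR..................
212 ............RRR.BBBBRR..................
213 ............RRR.BBBB....................
214 ...........RRR..BBB.....................
215 ...........RRR..BBB.....................
216 ...........RRR..BBB.....................
217 ...........RRR..BBB.....................
[0.57616414 0.11446904 0.17639773] [ 3.14130622e+00 -3.49879710e-04 -2.92399009e+00] [ 2.48561881e+00 -3.70537519e+00 -1.91677619e-04]
```

```bash

python3 -m handwheel '[[[0.1,-0.15,0,0,0,0,255],[0.3,-0.45,0,0,0,0,255],[0.497,-0.741,0,0,0,0,255]]]' >/dev/null
python3 -m handwheel '[[[0.25,-0.37,0,0,0,0,255],[0.497,-0.741,0,0,0,0,255]]]' >/dev/null
python3 -m handwheel '[[[0.25,-0.37,0,0,0,0,255],[0.497,-0.741,0,0,0,0,255]]]' >/dev/null
python3 -m handwheel '[[[0.25,-0.37,0,0,0,0,255],[0.497,-0.741,0,0,0,0,255]]]' >/dev/null
python3 -m handwheel '[[[0.25,-0.37,0,0,0,0,255],[0.4,-0.6,0,0,0,0,255],[0.497,-0.741,0,0,0,0,255],[0.497,-0.741,0,0,0,0,255],[0.497,-0.741,0,0,0,0,255]]]'|grep -E "eef|rot|force:"
python3 - <<'E'
from h import *
s=arm.get_state();a=cams.grab_frame("wrist");cv2.imwrite("pics/w5.png",a)
for n in("w2","w4","w5"):
    im=cv2.imread(f"pics/{n}.png");h=cv2.cvtColor(im,cv2.COLOR_BGR2HSV);m=cv2.inRange(h,(22,180,60),(32,255,255));m[:235]=0;m[340:]=0;m[:,:200]=0;m[:,360:]=0
    print(n,[(y,np.nonzero(m[y])[0][[0,-1]].tolist()) for y in (250,265,280,320,335) if m[y].any()],np.nonzero(m.any(1))[0][0])
A=cv2.resize(a[180:260,230:330],(700,560),interpolation=cv2.INTER_CUBIC);cv2.imwrite("pics/w5c.png",A)
print(tool(s,np.array([.4460,-.2179,.074])-s["eef_pos"]))
E
```

```text
eef_pos: [0.4464, -0.2177, 0.1768]
ee_rot: [3.142, 0.0, -2.924]
force: [0.3, 0.6, -3.0]
gripper_force: 59.6
w2 [(250, [252, 303]), (265, [249, 306]), (280, [246, 309]), (320, [243, 313]), (335, [245, 313])] 240
w4 [(250, [253, 303]), (265, [250, 307]), (280, [247, 310]), (320, [244, 313]), (335, [244, 313])] 240
w5 [(250, [253, 304]), (265, [250, 307]), (280, [247, 310]), (320, [244, 313]), (335, [244, 313])] 240
[ 5.90066909e-03 -1.06305289e-03  1.28472590e+00]
```

View pics/w5c.png

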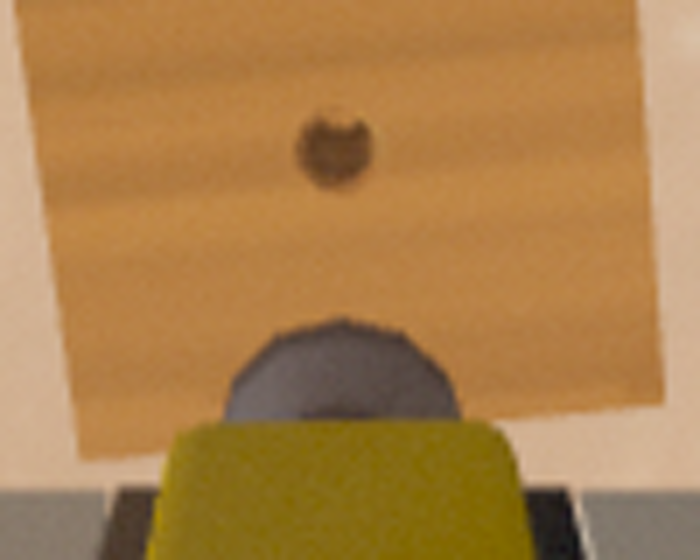

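```bash
python3 - <<'E'
from h import *
s=arm.get_state();c=cam("wrist",s);e=at(c,(277.6,200.9),.04);print(e,s["eef_pos"],tool(s,e-s["eef_pos"])*80)
E
python3 -m handwheel '[[[0.003,-0.004,0.2,0,0,0,255],[0.003,-0.004,0.5,0,0,0,255],[0.003,-0.004,0.8,0,0,0,255],[0.003,-0.004,0.8,0,0,0,255],[0.003,-0.004,0.8,0,0,0,255]]]'|grep -E "eef|rot|force:"
```

```text
[ 0.4451813  -0.21867874  0.04      ] [ 0.44655323 -0.21751472  0.17675575] [  1.61656187  -0.8440021  136.75543145]
eef_pos: [0.4471, -0.218, 0.1136]
ee_rot: [-3.141, 0.001, -2.923]
force: [-1.0, 0.6, -2.5]
gripper_force: 59.6
```

```bash
python3 -m handwheel '[[[0,0,0.05,0,0,0,255],[0,0,0.05,0,0,0,255],[0,0,0.05,0,0,0,255]]]'|grep -E "eef|rot|force:"
python3 - <<'E'
from h import *
s=arm.get_state();print(tool(s,np.array([.4457,-.2182,.074])-s["eef_pos"]))
E
```

```text
eef_pos: [0.4465, -0.2182, 0.1091]
ee_rot: [-3.141, 0.001, -2.924]
force: [-0.1, -0.2, -2.4]
gripper_force: 59.6
[0.00939001 0.00260811 0.43813883]
```

```bash
python3 -m handwheel '[[[0.009,0.002,0.05,0,0,0,255],[0.009,0.002,0.1,0,0,0,255],[0.009,0.002,0.13,0,0,0,255],[0.009,0.002,0.13,0,0,0,255]]]'|grep -E "eef|rot|force:"
python3 -m handwheel '[[[0,0,0.02,0,0,0,255],[0,0,0.04,0,0,0,255],[0,0,0.04,0,0,0,255]]]'|grep -E "eef|rot|force:"

```

```text
eef_pos: [0.4454, -0.2182, 0.098]
ee_rot: [3.141, -0.001, -2.924]
force: [0.6, -0.4, -2.2]
gripper_force: 59.6
eef_pos: [0.4455, -0.2182, 0.095]
ee_rot: [3.142, -0.0, -2.924]
force: [-0.3, -0.1, -2.5]
gripper_force: 59.6
```

```bash
python3 -m handwheel '[[[0,0,0.06,0,0,0,255],[0,0,0.12,0,0,0,255],[0,0,0.18,0,0,0,255],[0,0,0.235,0,0,0,255],[0,0,0.235,0,0,0,255]]]'|grep -E "eef|rot|force:"
python3 -m handwheel '[[[0,0,0.01,0,0,0,255],[0,0,0.02,0,0,0,255],[0,0,0.02,0,0,0,255]]]'|grep -E "eef|rot|force:"

```

```text
eef_pos: [0.4453, -0.2181, 0.0759]
ee_rot: [3.141, -0.001, -2.924]
force: [-0.8, -0.4, -2.4]
gripper_force: 59.6
eef_pos: [0.4456, -0.2182, 0.0748]
ee_rot: [-3.142, 0.0, -2.924]
force: [0.3, 1.0, -2.8]
gripper_force: 59.6
```

Still hanging freely, about 0.8 mm above its seat. I'll lower that last bit, release and rise.

```bash
python3 -m handwheel '[[[0,0,0.007,0,0,0,255],[0,0,0.007,0,0,0,255],[0,0,0.007,0,0,0,200],[0,0,0.007,0,0,0,100],[0,0,0.007,0,0,0,0]]]'|grep -E "eef|rot|force:|wid"
python3 -m handwheel '[[[0,0,0,0,0,0,0],[0,0,0,0,0,0,0],[0,0,0,0,0,0,0],[0,0,0,0,0,0,0],[0,0,0,0,0,0,0]]]'|grep -E "eef|force:|wid"
python3 -m handwheel '[[[0,0,-0.2,0,0,0,0],[0,0,-0.5,0,0,0,0],[0,0,-0.95,0,0,0,0]]]'|grep -E "eef|force:|wid"
python3 -m handwheel '[[[0,0,-0.5,0,0,0,0],[0,0,-0.95,0,0,0,0],[0,0,-0.95,0,0,0,0]]]'|grep -E "eef|force:|wid"
python3 - <<'E'
from h import *
s=arm.get_state();a=cams.grab_frame("wrist");b=cams.grab_frame("side");cv2.imwrite("pics/w6.png",a);cv2.imwrite("pics/s6.png",b)
c=cam("wrist",s)
h=cv2.cvtColor(a,cv2.COLOR_BGR2HSV);m=cv2.inRange(h,(22,180,150),(32,255,255));m[240:]=0
ys,xs=np.nonzero(m);print("top face px",xs.min(),xs.max(),ys.min(),ys.max());print("pred corner box",pix(c,[[.4456+.0125*i-.003*j,-.2182+.0125*j+.003*i,.129] for i in(-1,1) for j in(-1,1)]).round(0).tolist())
h=cv2.cvtColor(b,cv2.COLOR_BGR2HSV)
m=cv2.inRange(h,(0,110,60),(7,255,255))|cv2.inRange(h,(170,110,60),(180,255,255));g=cv2.inRange(h,(11,120,90),(25,255,255))
for y in range(196,218): print(y,"".join("R" if m[y,x] else "B" if g[y,x] else "." for x in range(270,295)))
s0=cv2.imread("pics/side0.png");d=cv2.absdiff(s0,b).max(2);print("diff handle zone",(d[280:345,175:225]>40).sum(), "t",s["t"])
E
```

```text
eef_pos: [0.4459, -0.2183, 0.0745]
ee_rot: [-3.141, 0.001, -2.924]
force: [-0.2, 0.4, -1.3]
width: 0.0401
gripper_force: 0.0
eef_pos: [0.4456, -0.2182, 0.0742]
force: [0.7, 0.2, 0.1]
width: 0.0861
gripper_force: 0.0
eef_pos: [0.4448, -0.2181, 0.1502]
force: [0.3, -0.1, 0.4]
width: 0.0874
gripper_force: 0.0
eef_pos: [0.4472, -0.2185, 0.2292]
force: [0.2, 0.0, -0.1]
width: 0.0873
gripper_force: 0.0
top face px 264 294 185 223
pred corner box [[263.0, 196.0], [295.0, 196.0], [264.0, 226.0], [296.0, 226.0]]
196 .........................
197 .........................
198 .........................
199 ...............R.........
200 .............RRRR........
201 ...............RRR.......
202 ...........BBBB.RR.......
203 ...........BBBB.RR.......
204 ...........BBBB.RR.......
205 ...........BBBB..........
206 ...........BBBB..........
207 .........RRBBBBR.........
208 ........RRRBBBBRR........
209 ........RRRBBBBRR........
210 ........RRRBBBBRR........
211 .......RRR.BBBBRR........
212 .......RRR.BBBBRR........
213 .......RRR.BBBB..........
214 ......RRR..BBB...........
215 ......RRR..BBB...........
216 ......RRR..BBB...........
217 ......RRR..BBB...........
diff handle zone 162 t 35.1
```

```bash
python3 -m handwheel '[[[0,0,0,0,0,0,0],[0,0,0,0,0,0,0]]]' |grep eef; python3 - <<'E'
from h import *
s=arm.get_state()
for b in(cv2.imread("pics/side0.png"),cams.grab_frame("side")):
    h=cv2.cvtColor(b,cv2.COLOR_BGR2HSV)[280:345,175:225];m=cv2.inRange(h,(24,120,90),(36,255,255));ys,xs=np.nonzero(m);print(len(xs),xs.mean(),ys.mean(),xs.min(),xs.max(),ys.min(),ys.max())
E
```

```text
eef_pos: [0.4451, -0.2181, 0.2252]
206 20.04368932038835 16.339805825242717 14 26 6 27
222 19.40990990990991 15.788288288288289 13 26 5 26
```

```bash
python3 -c "
from station import arm
print(arm.job_done())"
```

```text
the job is handed in; nothing more can be done
None
```

The brake spring is hooked on the anchor pin, the puller is back upright in its stand, and the job is handed in at about 35 s; no pass/fail result came back.

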